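Bench-check a spare splined coupling

ROBOT

A 6-joint arm with a two-finger parallel gripper is mounted at the origin on the work surface. World frame = base frame: x ahead of the robot, y to its left, z up, the work surface at z = 0. Lengths are in m, angles in rad, forces in N, time in s.
With the tool pointing down it reaches from about 0.3 to 0.75 m from the base axis. Payload 8.5 kg.
Tool frame: the origin (TCP) lies midway between the tips of the shut fingers; the grasp point (between the pads) lies 19 mm behind it; x points along the fingers, y is the direction in which the jaws open and shut, and the axes are right-handed (so a half turn about x gives the same grasp; the last joint's range is limited). The gripper opens to 85 mm and grips with 20 to 120 N. Pads are 22 mm wide; open, the fingers measure 114 mm over their backs; the gripper's body (76 mm by 85 mm) begins 54 mm behind the grasp point. The pads swing forward as they close: fully open they stand 13 mm farther back than shut.
Start: joints at [1.075, 0.381, 1.297, -0, 1.464, -0.215], TCP at [0.152, 0.528, 0.231] pointing down, gripper open.
Joint ranges: [-3.11, 3.11], [-0.89, 2.33], [0.22, 2.48], [-1.42, 4.56], [0.17, 2.85], [-2.88, 2.88]. Speed limits (rad/s): [2.39, 2.39, 3.14, 3.14, 3.14, 3.14].

INTERFACE

Orientations are given as a unit quaternion [w, x, y, z].
In Python, from cell import arm gives the robot as it stands.
- The arm moves only by the shell command python3 -m pendant 'ROWS'. ROWS is JSON, a list of rows, each an object with "travel": the shift along the tool's x, y, z normalised to -1 to 1, where 1 is 40 cm, a list of three; "rot": the turn, a rotation vector about the tool's x, y, z normalised to -1 to 1, where 1 is 180 degrees, a list of three; "hand": the gripper's target within -1 to 1 (fully open at 1, half-way at 0, shut at -1). In form: [{"travel": [tx, ty, tz], "rot": [ax, ay, az], "hand": hand}, ...]. A call has 1 to 10 rows; each row is the pose to reach, as a shift and turn from the pose commanded when the call began, along the tool's axes at that moment, turning the shorter way round; what a row does not reach only later rows make up. A row lasts 1/12 s, in which the tool goes at most 41.7 mm and 7.16 degrees, less where a joint would pass 70% of its speed; a pose out of reach is approached as far as the arm can. A call with a number of a shift or a turn outside -1 to 1 is refused whole. A call with a gripper value outside its range is refused whole. The fingers move at their own pace and stop on an object; the grip force is fixed at half the most. Time passes only in rows, so rows that repeat a pose let the fingers close. It gives the time, the measured TCP pose, the force and the opening at its end, in the units of the state.
- arm.state(): the state, without advancing time (a new reading comes with each control period).
- arm.grab_frame(name): name is "side" or "top" or "wrist"; returns the picture (420x560x3 uint8, blue, green, red); there is no depth.
- arm.get_calibration(name): a dict with "vfov" (degrees; the focal length in pixels is half the picture's height over the tangent of half this angle, whatever the lens; pixels are square), "cx", "cy" (the principal point, pixels), "R" (3x3) and "t" (3): a world point X has camera coordinates R X + t. Camera axes: x right, y down, z forward; pixel columns grow to the right and rows downward; lengths in m; the calibration is good to about 2 mm. A picture is of the moment at which its call begins: read the wrist's pose just before it. get_calibration takes no time and is no camera call; for the wrist camera it gives the pose at the moment of the call.
- arm.finish_job(): hands the job in, once; it reports no verdict.
The state is a dict: "time": time; "q": joint angles; "qd": joint speeds; "tau": joint torques, N m; "eef_pos": TCP position; "tcp_rot": TCP orientation; "ft_force": force on the tool from outside, world axes, zero at the start; "torque": the same for the moment, N m; "opening": finger opening in m.
Only numpy, scipy, OpenCV 4.12 (cv2) and the standard library are available. Lean on these libraries where they do the work, as an engineer would, in place of code of your own. Each camera call takes 0.05 s, during which the arm holds its last target. There are 200 camera calls.

TASK

On the coupling checker, first clear the last reading by pushing the round sprung reset plunger all the way down and letting it spring back. Then take the wing-headed coupling out of the wooden rack, turn it until its four splines match the cross-shaped socket of the checker's hub, and slide it fully home, flange down on the hub, against the sprung seat inside. Finish while still holding the coupling and pressing it home (the seat pushes it back out otherwise), and leave the other spares and everything else on the bench where they are.

Things in the scene. Friction and masses are not known exactly. Their poses are not given: they have to be found in the camera images.
- tester: The coupling checker, fixed to the bench: flat grey case 170 (x) by 230 (y) by 60 mm high, aluminium top; origin at the centre of its underside, z up. In its frame the hub's axis is at x -15, y -55 mm, the reset plunger's at x -15, y +60 mm. A read-out housing 26 mm high runs along the +x edge of the top (x +51 to +81 mm).
- hub_mouth (a point): Centre of the hub's top face, 94 mm above the bench. The hub: square aluminium block 44 by 44 mm, 34 mm high on the case, with a cross-shaped socket open at the top: two slots 9.4 mm wide, 34 mm long, crossing at the centre, along this point's x and y axes (z up). It stands at any angle to the case and is stiff to turn (0.6 N m).
- seat (a joint): The sprung seat in the middle of the hub's socket, a steel pin of 9 mm diameter: 0 = up (its top 21 mm below the hub's top face), grows in m as it is pushed down; 0.008 when the coupling's flange lies on the hub. Spring about 4 N at the start, 8 N with the coupling home; it pushes the coupling (about 2 N heavy) back up if not held down.
- plunger_top (a point): Centre of the top of the reset plunger on the checker: round steel button, 26 mm diameter, top 90 mm above the bench when up; moves straight down 12 mm.
- plunger (a joint): Reset plunger: 0 = up, 0.012 m = fully down. Spring 3 N at the start to 8 N fully down; springs back by itself.
- rack: Plywood rack fixed to the bench, 70 (x) by 250 (y) by 45 mm high, three 31 mm holes at x 0, y -80, 0, +80 mm; origin at the centre of its underside. Three steel spares hang in the holes by their flanges, in any order and at any angle: the wing-headed coupling, one with a round knob head, one with a thin rod head.
- coupling_wing (a point): Centre of the flat upright wing that is the head of the coupling to be checked (the place to grasp; on the coupling's axis, z up). Wing: steel, 34 mm long (x), 10 mm thick (y), 30 mm high. The flange's top is 30 mm and its underside 35 mm below this point; the foot ends 64 mm below. Fully home this point is 35 mm above the hub's top face.
- coupling: The same coupling, 0.13 to 0.25 kg; origin on its axis at the flange's underside. Neck 18 mm and flange 38 mm in diameter. Under the flange the splined foot: a cross of two bars 28 mm long, 7 mm wide, along x and y, 27 mm deep with V-shaped lower edges, and a 7 mm central pin ending at 29 mm. Fits the hub in four positions, a quarter turn apart.
- knob_spare: Spare with a round knob head (28 mm diameter, top 39 mm above the rack); origin on its axis at the flange's underside. To be left in place.
- rod_spare: Spare with a thin rod head (14 mm diameter, top 60 mm above the rack); origin on its axis at the flange's underside. To be left in place.
- grease: Jar 52 mm in diameter, 65 mm high, near the middle of the bench; origin under its centre. To be left in place.
- carton: Small white carton 75 by 55 by 45 mm high, near the middle of the bench; origin under its centre. To be left in place.
- wrench: Wrench 160 mm long lying at the far side; to be left in place.
- bearing: Bearing ring 48 mm in diameter, 14 mm high, near the robot's left; origin under its centre. To be left in place.
- longbox: Cardboard box 90 by 200 by 60 mm high on the right; origin under its centre. To be left in place.

How it is judged:
By the outcome, as a careful person would: the job done as asked, in the order asked, and still so for the second after the job is handed in, while the arm keeps its last pose, push and grip.
It also fails if it takes over 56 s, if anything falls off the work surface, if the arm or the gripper's body presses on something with over 40 N, if the wrist force passes 120 N, or if a joint passes its speed limit or range.

## Working session

There is one attempt and no reset: what is moved stays moved. The work goes in short steps, Python scripts to look and compute and a shell command to move; the robot and the scene stay as the last step left them, time stands still between calls to the robot, and variables do not carry over. Pictures are saved under pics/ and viewed, on a budget of 10 in all, crops included, one or two more only if the job needs it, and the job is handed in when it is done.

```bash
ls; mkdir -p pics; cat > h.py <<'E'
import numpy as np, cv2
from cell import arm
def ray(c,u,v):
    f=210/np.tan(np.radians(c["vfov"])/2); R=np.array(c["R"]); t=np.array(c["t"])
    return -R.T@t, R.T@np.array([(u-c["cx"])/f,(v-c["cy"])/f,1])
def onz(c,u,v,z):
    o,d=ray(c,u,v); return o+d*(z-o[2])/d[2]
def proj(c,X):
    f=210/np.tan(np.radians(c["vfov"])/2); p=np.array(c["R"])@np.array(X)+np.array(c["t"])
    return p[0]/p[2]*f+c["cx"],p[1]/p[2]*f+c["cy"]
E
python3 - <<'E'
from h import *
print(arm.state())
for n in("top","side"):
    c=arm.get_calibration(n);print(n,c);cv2.imwrite(f"pics/{n}0.png",cv2.resize(arm.grab_frame(n),(800,600),interpolation=cv2.INTER_CUBIC))
E
```

```text
pics
{'time': 0.0, 'q': array([ 1.07472791e+00,  3.81188570e-01,  1.29830733e+00,  1.09598739e-06,
        1.46360024e+00, -2.15262652e-01]), 'qd': array([-0.00051122,  0.00208815, -0.00018423, -0.00092264,  0.00108292,
       -0.00193291]), 'tau': array([ 5.57168623e-04, -4.48465490e+01, -2.31280750e+01, -1.47937794e-04,
        4.70163432e-03,  8.93474606e-06]), 'eef_pos': array([0.15225152, 0.52818178, 0.23070007]), 'tcp_rot': array([ 0.69996297,  0.09845582,  0.70033389, -0.09945214]), 'ft_force': array([ 0.07400864,  0.19494662, -0.49119137]), 'torque': array([0.01442931, 0.03765393, 0.02005992]), 'opening': 0.0848951186766766}
top {'vfov': 43.30074892867089, 'cx': 285.1730099680615, 'cy': 216.49608486219694, 'R': array([[ 0.00219316, -0.99999622, -0.00165621],
       [-0.99325796, -0.00198641, -0.11590808],
       [ 0.11590435,  0.00189925, -0.99325856]]), 't': array([-0.09661606,  0.50021611,  1.53845397])}
side {'vfov': 52.711054757784915, 'cx': 281.17727012280403, 'cy': 203.58331922557758, 'R': array([[-0.9990458 , -0.04363133, -0.00194674],
       [-0.02200693,  0.54140267, -0.84047537],
       [ 0.03772503, -0.83963055, -0.54184626]]), 't': array([0.50150315, 0.14632979, 1.19725036])}
```

View pics/top0.png

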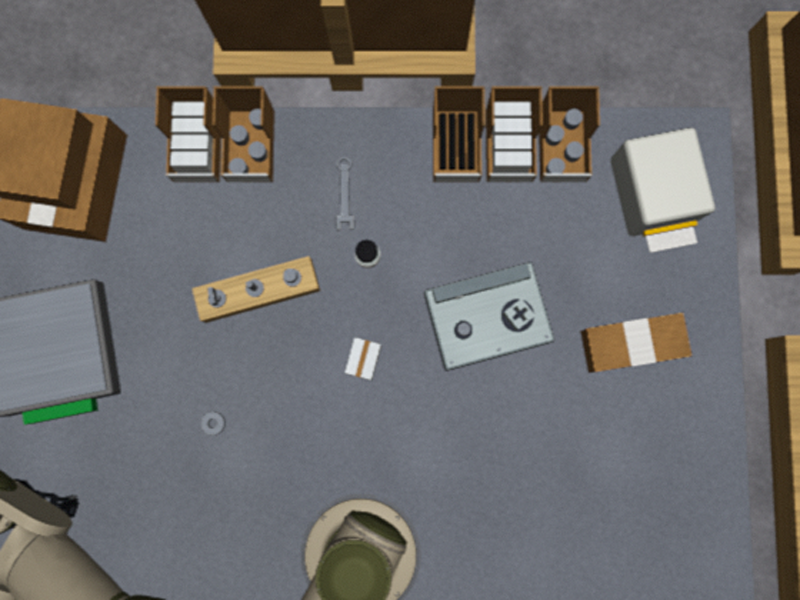

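View pics/side0.png

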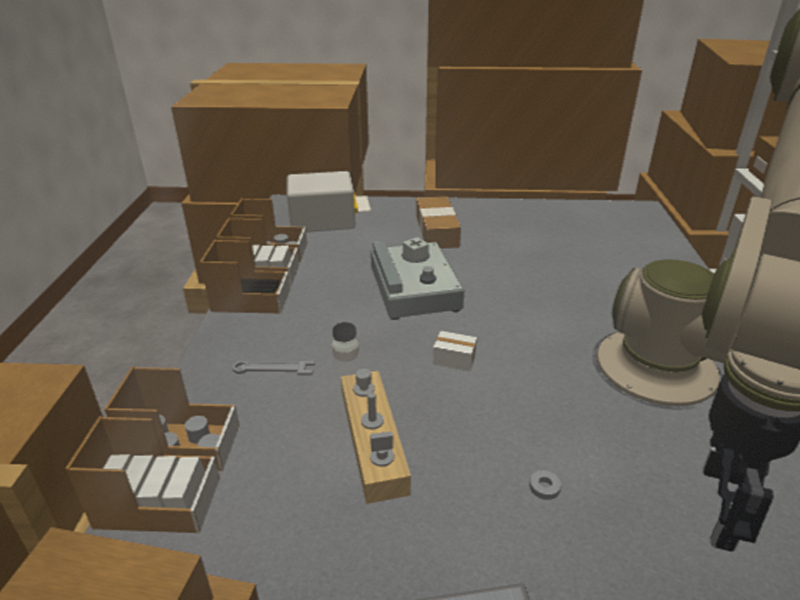

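Top view (800x600 scale): wing coupling is the leftmost spare in the rack at (215,297), plunger at (463,329), and hub at (519,316). The side view agrees that the nearest spare is the wing.

```bash
cat >> h.py <<'E'
from scipy.spatial.transform import Rotation as Ro
def tool():
    s=arm.state(); q=s["tcp_rot"]; return s,Ro.from_quat([q[1],q[2],q[3],q[0]])
def go(p,yaw=None):
    """print travel/rot for TCP to p; tool down with tool y at world angle yaw (mod pi)"""
    s,R=tool(); d=R.inv().apply(np.array(p)-s["eef_pos"]); print("pos",s["eef_pos"].round(4),"t",s["time"],"travel",(d/0.4).round(4))
    if yaw is not None:
        for k in (0,np.pi):
            y=np.array([np.cos(yaw+k),np.sin(yaw+k),0]); x=np.array([0,0,-1.]); T=Ro.from_matrix(np.c_[x,y,np.cross(x,y)])
            print("rot",((R.inv()*T).as_rotvec()/np.pi).round(4), "q6",s["q"][5].round(2))
E
python3 - <<'E'
from h import *
s,R=tool(); print(R.as_matrix().round(3))
c=arm.get_calibration("top"); k=.7
P=onz(c,463*k,329*k,.09);H=onz(c,519*k,316*k,.094);W=onz(c,213*k,297*k,.08)
print("P",P,"H",H,"W",W,"K",onz(c,291*k,276*k,.08))
d=P-H;print("dist PH",np.hypot(*d[:2]),"tester yaw",np.degrees(np.arctan2(d[1],d[0]))-90)
c=arm.get_calibration("wrist");print(c, R.inv().apply(-np.array(c["R"]).T@c["t"]-s["eef_pos"]));print((np.array(c["R"])@R.as_matrix()).round(3))
go([P[0],P[1],.25],np.pi/2)
E
```

```text
[[-0.001  0.277  0.961]
 [-0.001  0.961 -0.277]
 [-1.    -0.001 -0.   ]]
P [ 0.45408303 -0.20623625  0.09      ] H [ 0.47984807 -0.31725091  0.094     ] W [0.51854508 0.29525649 0.08      ] K [0.56157713 0.13923547 0.08      ]
dist PH 0.11396530591536301 tester yaw 13.06627383968636
{'vfov': 62.29554172243166, 'cx': 283.34649178840397, 'cy': 209.7249274505894, 'R': array([[ 2.77622443e-01,  9.60689853e-01, -8.86043865e-04],
       [ 9.12074149e-01, -2.63283456e-01,  3.14328759e-01],
       [ 3.01739168e-01, -8.80728557e-02, -9.49313777e-01]]), 't': array([-0.54956092, -0.04107755,  0.38102205])} [-1.43328386e-01  1.50404016e-05 -8.04692879e-02]
[[-0.     1.     0.001]
 [-0.315 -0.001  0.949]
 [ 0.949  0.     0.315]]
pos [0.1523 0.5282 0.2308] t 0.1 travel [-0.0465 -1.5552  1.2337]
rot [-0.0894 -0.0001  0.0004] q6 -0.22
rot [9.106e-01 5.000e-04 2.000e-04] q6 -0.22
```

```bash
python3 -m pendant '[{"travel":[-0.175,-0.33,0.95],"rot":[-0.0894,0,0],"hand":-1},{"travel":[-0.175,-0.33,0.95],"rot":[-0.0894,0,0],"hand":-1},{"travel":[-0.175,-0.33,0.95],"rot":[-0.0894,0,0],"hand":-1},{"travel":[-0.175,-0.33,0.95],"rot":[-0.0894,0,0],"hand":-1},{"travel":[-0.175,-0.33,0.95],"rot":[-0.0894,0,0],"hand":-1},{"travel":[-0.175,-0.33,0.95],"rot":[-0.0894,0,0],"hand":-1},{"travel":[-0.175,-0.33,0.95],"rot":[-0.0894,0,0],"hand":-1},{"travel":[-0.175,-0.33,0.95],"rot":[-0.0894,0,0],"hand":-1},{"travel":[-0.175,-0.33,0.95],"rot":[-0.0894,0,0],"hand":-1},{"travel":[-0.175,-0.33,0.95],"rot":[-0.0894,0,0],"hand":-1}]'
python3 -m pendant '[{"travel":[0,0,0],"rot":[0,0,0],"hand":-1},{"travel":[0,0,0],"rot":[0,0,0],"hand":-1},{"travel":[0,0,0],"rot":[0,0,0],"hand":-1},{"travel":[0,0,0],"rot":[0,0,0],"hand":-1}]'
python3 - <<'E'
from h import *
import pickle
c=arm.get_calibration("wrist");im=arm.grab_frame("wrist");cv2.imwrite("pics/w1.png",im);pickle.dump((c,im),open("w1.pkl","wb"))
go([.44,-.25,.30],np.pi/2)
E
```

```text
time: 0.93
eef_pos: [0.4823, 0.2947, 0.3014]
tcp_rot: [0.707, -0.0, 0.707, -0.0]
ft_force: [1.3, 1.0, -0.2]
opening: -0.0001
time: 1.27
eef_pos: [0.48, 0.2969, 0.3011]
tcp_rot: [0.707, -0.0, 0.707, 0.0]
ft_force: [-0.4, -0.3, 0.0]
opening: 0.0003
pos [0.4799 0.2971 0.3013] t 1.3167 travel [ 0.0032 -1.3676 -0.1022]
rot [ 0.0005 -0.0002 -0.    ] q6 -1.23
rot [-9.995e-01  0.000e+00 -2.000e-04] q6 -1.23
```

View pics/w1.png

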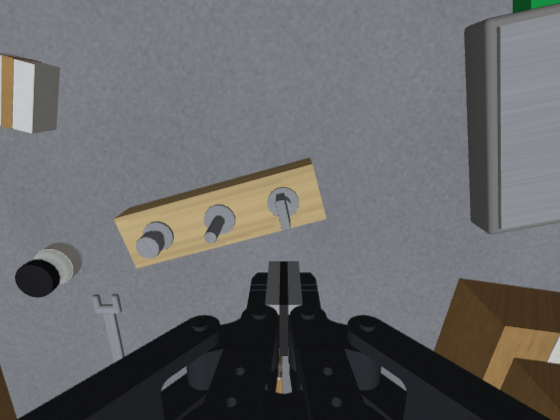

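Wrist view 1: wing coupling's flange at about (284,203), with the wing running roughly vertically in the picture, (278,197) to (288,227). The next two spares are to its left. Moving on to look at the tester.

```bash
python3 -m pendant '[{"travel":[0,-0.95,-0.07],"rot":[0,0,0],"hand":-1},{"travel":[0,-0.95,-0.07],"rot":[0,0,0],"hand":-1},{"travel":[0,-0.95,-0.07],"rot":[0,0,0],"hand":-1},{"travel":[0,-0.95,-0.07],"rot":[0,0,0],"hand":-1},{"travel":[0,-0.95,-0.07],"rot":[0,0,0],"hand":-1},{"travel":[0,-0.95,-0.07],"rot":[0,0,0],"hand":-1},{"travel":[0,-0.95,-0.07],"rot":[0,0,0],"hand":-1},{"travel":[0,-0.95,-0.07],"rot":[0,0,0],"hand":-1},{"travel":[0,-0.95,-0.07],"rot":[0,0,0],"hand":-1},{"travel":[0,-0.95,-0.07],"rot":[0,0,0],"hand":-1}]'
python3 -m pendant '[{"travel":[0,-0.42,-0.07],"rot":[0,0,0],"hand":-1},{"travel":[0,-0.42,-0.07],"rot":[0,0,0],"hand":-1},{"travel":[0,-0.42,-0.07],"rot":[0,0,0],"hand":-1},{"travel":[0,-0.42,-0.07],"rot":[0,0,0],"hand":-1},{"travel":[0,-0.42,-0.07],"rot":[0,0,0],"hand":-1},{"travel":[0,-0.42,-0.07],"rot":[0,0,0],"hand":-1},{"travel":[0,-0.42,-0.07],"rot":[0,0,0],"hand":-1},{"travel":[0,-0.42,-0.07],"rot":[0,0,0],"hand":-1}]'
python3 - <<'E'
from h import *
import pickle
c=arm.get_calibration("wrist");im=arm.grab_frame("wrist");pickle.dump((c,im),open("w2.pkl","wb"))
c1,i1=pickle.load(open("w1.pkl","rb"))
print(arm.state()["eef_pos"],c["vfov"])
w=cv2.resize(i1[170:250,240:340],None,fx=4,fy=4,interpolation=cv2.INTER_CUBIC)
for X in([.45,-.206,.09],[.48,-.317,.094]):print(proj(c,X))
out=np.zeros((600,800,3),np.uint8);out[:420,:560]=im
cv2.imwrite("pics/w2.png",im);cv2.imwrite("pics/wing.png",cv2.resize(w,(800,640))[:600])
E
```

```text
time: 2.15
eef_pos: [0.4523, -0.0878, 0.3012]
tcp_rot: [0.707, 0.001, 0.707, -0.002]
ft_force: [-0.8, 0.5, 0.2]
opening: 0.0002
time: 2.82
eef_pos: [0.4254, -0.25, 0.3015]
tcp_rot: [0.707, -0.001, 0.707, 0.001]
ft_force: [-0.5, 0.1, -0.0]
opening: 0.0001
[ 0.425404   -0.24998749  0.30161561] 62.29554172243166
(np.float64(324.5891762738193), np.float64(198.5620799263767))
(np.float64(221.22364153728319), np.float64(226.08661547996007))
```

View pics/w2.png

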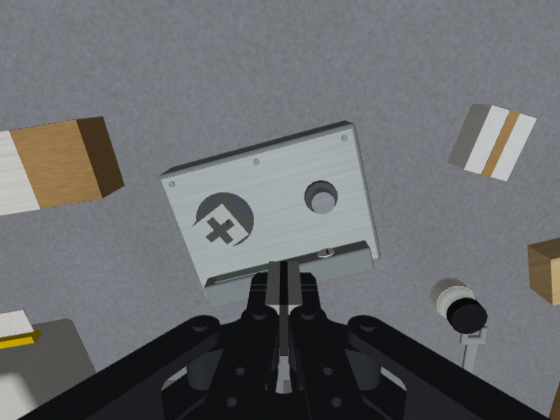

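Wrist view 2: plunger top at about (321,203), hub cross at about (221,231). I'll zoom on the hub, plunger and wing in one picture.

```bash
python3 - <<'E'
from h import *
import pickle
c,im=pickle.load(open("w2.pkl","rb")); c1,i1=pickle.load(open("w1.pkl","rb"))
z=lambda i,u,v:cv2.resize(i[v:v+60,u:u+60],(400,400),interpolation=cv2.INTER_NEAREST)[:,:]
a=z(im,190,200);b=z(i1,254,175);p=z(im,291,173)
o=np.zeros((600,800,3),np.uint8);o[:400,:400]=a;o[:400,400:]=b;o[400:,:200]=cv2.resize(p,(200,200));cv2.imwrite("pics/z.png",o)
g=cv2.cvtColor(im,cv2.COLOR_BGR2GRAY)
print(g[200:262:3,190:262:3]);print(g[185:222:2,300:345:2])
E
```

```text
[[168 167 166 166 164  74  72  74  71  74  74  75  76  75  72  73  73  72
  100 168 167 167 170 172]
 [168 165 163 161  72  72  72  70  73  75  75  76  75  76  75  72  74  74
   72 108 171 170 168 168]
 [165 166 165  86  72  74  73  72  75  83 170 165  76  75  76  74  74  72
   73  73 170 170 167 168]
 [167 169 166  73  74  74  73  75 127 169 167 171 156  75  75  75  74  74
   73  73  86 170 170 168]
 [167 167 145  73  74  74  75 160 169 169 168 167 172 155  75  76  75  75
   74  73  73 168 170 171]
 [169 166  97  75  74  83 165 167 169 169 170 168 167 171 132  76  76  76
   75  74  73 133 166 166]
 [170 168  93  75 111 169 170  88 132 168 169 170 168 155 167 113  77  76
   75  76  74  90 168 169]
 [169 170  81 141 172 167  76  76  76 143 169 169  66  74 156 169  76  76
   75  75  72 100 166 166]
 [167 131 163 168 167 172 155  76  75  73 137  75  70  74  76 169 169  76
   76  75  75 112 166 167]
 [165 169 169 170 168 167 172 132  76  72  73  74  75  75 161 167 170 168
   75  76  76 151 167 168]
 [168 168 169 169 170 168 166 171  75  73  74  75  83 170 169 169 167 171
  165  76  74 16
[... 2165 characters left out ...]
170 170 171 170 170]
 [169 169 168 169 167 110  73 134 134 135 136 136 135 136 136 137 154 171
  171 170 170 168 167]
 [168 168 169 169 170 169 133  96 135 136 136 137 137 138 137 153 170 169
  168 167 167 166 166]
 [170 170 171 169 169 169 170 170 159 156 138 136 136 152 165 167 167 166
  166 166 167 167 166]
 [169 169 169 170 170 171 170 170 170 169 168 167 167 166 165 166 167 168
  167 167 167 169 169]
 [170 170 169 169 170 169 168 167 166 166 165 166 167 168 168 167 167 169
  169 169 170 169 168]
 [170 168 168 167 166 165 165 166 168 168 168 167 167 169 169 169 169 169
  167 167 166 167 167]
 [166 165 165 166 167 168 168 167 166 168 169 169 169 168 166 166 166 166
  168 167 167 166 167]]
```

View pics/z.png

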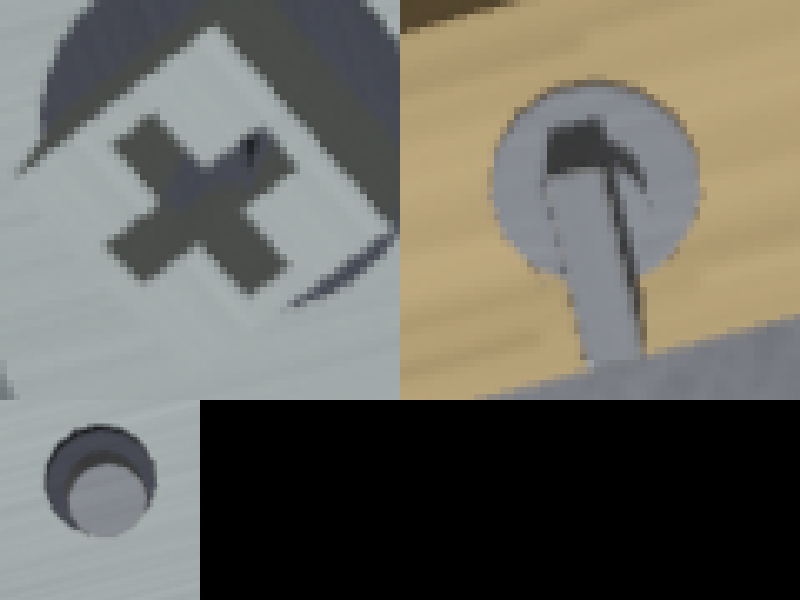

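```bash
python3 - <<'E'
from h import *
import pickle
c,im=pickle.load(open("w2.pkl","rb")); c1,i1=pickle.load(open("w1.pkl","rb"))
g=cv2.cvtColor(im,cv2.COLOR_BGR2GRAY)
n,l,st,ce=cv2.connectedComponentsWithStats((g<115).astype(np.uint8),connectivity=4)
k=l[231,221];v,u=np.where(l==k);print(st[k],ce[k])
X=np.array([onz(c,a,b,.094)[:2] for a,b in zip(u,v)]);H=X.mean(0);d=(X-H)@[1,1j]
print("H",H,"slot ang",np.degrees(np.angle((d**4).sum()))/4,"area mm2",st[k][4])
m=((g>120)&(g<146)).astype(np.uint8);n,l,st,ce=cv2.connectedComponentsWithStats(m,connectivity=4);k=l[203,321];print(st[k],ce[k])
P=onz(c,*ce[k],.09)[:2];print("P",P,np.linalg.norm(P-H),"tester yaw",np.degrees(np.arctan2(*(P-H)[::-1]))-90)
q=lambda x,y,z:onz(c1,254+(x-400)/6.667-.5,175+y/6.667-.5,z)[:2]
K=[q(*a,.095) for a in((545,180),(605,170),(645,355),(585,360))]
e=(K[2]+K[3]-K[0]-K[1])/2;print("wing",np.mean(K,0),np.linalg.norm(e),np.degrees(np.arctan2(e[1],e[0])),"flange",q(597,178,.05))
go([P[0],P[1],.10],np.pi/2)
E
```

```text
[206 217  28  27 416] [219.56730769 230.24519231]
H [ 0.48488078 -0.31906117] slot ang 37.973406618914915 area mm2 416
[312 192  23  22 385] [322.68831169 202.87272727]
P [ 0.45480735 -0.20784444] 0.11521098498119038 tester yaw 15.131137597300182
wing [0.52069672 0.29637158] 0.031477745182673725 11.72313091302411 flange [0.51944201 0.296626  ]
pos [ 0.4254 -0.25    0.3016] t 2.8667 travel [0.5041 0.1052 0.0736]
rot [0.0008 0.0001 0.    ] q6 -2.35
rot [-9.992e-01 -0.000e+00  2.000e-04] q6 -2.35
```

```bash
python3 -m pendant '[{"travel":[0.3,0.105,0.0736],"rot":[0,0,0],"hand":-1},{"travel":[0.3,0.105,0.0736],"rot":[0,0,0],"hand":-1},{"travel":[0.3,0.105,0.0736],"rot":[0,0,0],"hand":-1},{"travel":[0.5,0.105,0.0736],"rot":[0,0,0],"hand":-1},{"travel":[0.5,0.105,0.0736],"rot":[0,0,0],"hand":-1},{"travel":[0.5,0.105,0.0736],"rot":[0,0,0],"hand":-1},{"travel":[0.5,0.105,0.0736],"rot":[0,0,0],"hand":-1},{"travel":[0.5,0.105,0.0736],"rot":[0,0,0],"hand":-1}]'
python3 -m pendant '[{"travel":[0.03,0,0],"rot":[0,0,0],"hand":-1},{"travel":[0.04,0,0],"rot":[0,0,0],"hand":-1},{"travel":[0.05,0,0],"rot":[0,0,0],"hand":-1},{"travel":[0.055,0,0],"rot":[0,0,0],"hand":-1},{"travel":[0.057,0,0],"rot":[0,0,0],"hand":-1},{"travel":[0.057,0,0],"rot":[0,0,0],"hand":-1},{"travel":[0.057,0,0],"rot":[0,0,0],"hand":-1}]'
```

```text
time: 3.53
eef_pos: [0.4555, -0.2099, 0.1035]
tcp_rot: [0.708, -0.001, 0.706, -0.0]
ft_force: [0.3, -0.2, 0.3]
opening: 0.0001
time: 4.12
eef_pos: [0.4557, -0.2106, 0.0804]
tcp_rot: [0.709, -0.001, 0.706, -0.001]
ft_force: [2.2, 0.2, 7.2]
opening: -0.0001
```

```bash
python3 -m pendant '[{"travel":[0.004,0,0],"rot":[0,0,0],"hand":-1},{"travel":[0.008,0,0],"rot":[0,0,0],"hand":-1},{"travel":[0.01,0,0],"rot":[0,0,0],"hand":-1},{"travel":[0.01,0,0],"rot":[0,0,0],"hand":-1},{"travel":[0.01,0,0],"rot":[0,0,0],"hand":-1}]'
```

```text
time: 4.53
eef_pos: [0.4559, -0.2107, 0.0779]
tcp_rot: [0.709, -0.001, 0.705, -0.001]
ft_force: [-1.3, 2.4, 22.7]
opening: -0.0003
```

Plunger bottomed: tip at 77.9 mm, and force jumped to 22.7 N against an 8 N spring. Retracting and heading for the rack.

```bash
python3 -m pendant '[{"travel":[-0.2,0,0],"rot":[0,0,0],"hand":-1},{"travel":[-0.2,0,0],"rot":[0,0,0],"hand":-1},{"travel":[-0.38,0.9,0.1],"rot":[0,0,0],"hand":0.1},{"travel":[-0.38,0.9,0.1],"rot":[-0.065,0,0],"hand":0.1},{"travel":[-0.38,0.9,0.1],"rot":[-0.065,0,0],"hand":0.1},{"travel":[-0.38,0.9,0.1],"rot":[-0.065,0,0],"hand":0.1},{"travel":[-0.38,0.9,0.1],"rot":[-0.065,0,0],"hand":0.1},{"travel":[-0.38,0.9,0.1],"rot":[-0.065,0,0],"hand":0.1},{"travel":[-0.38,0.9,0.1],"rot":[-0.065,0,0],"hand":0.1},{"travel":[-0.38,0.9,0.1],"rot":[-0.065,0,0],"hand":0.1}]'
python3 - <<'E'
from h import *
print(arm.state()["opening"]);go([.5205,.2963,.20],np.radians(101.7))
E
```

```text
time: 5.37
eef_pos: [0.4901, 0.1173, 0.221]
tcp_rot: [0.704, -0.072, 0.703, 0.072]
ft_force: [0.7, -0.5, -0.4]
opening: 0.0469
0.04687367518353448
pos [0.4901 0.1173 0.221 ] t 5.3667 travel [0.0526 0.4229 0.1652]
rot [0.     0.0003 0.0001] q6 -1.78
rot [-1.e+00 -2.e-04  5.e-04] q6 -1.78
```

```bash
python3 -m pendant '[{"travel":[0.053,0.42,0.165],"rot":[0,0,0],"hand":0.1},{"travel":[0.053,0.42,0.165],"rot":[0,0,0],"hand":0.1},{"travel":[0.053,0.42,0.165],"rot":[0,0,0],"hand":0.1},{"travel":[0.053,0.42,0.165],"rot":[0,0,0],"hand":0.1},{"travel":[0.053,0.42,0.165],"rot":[0,0,0],"hand":0.1},{"travel":[0.053,0.42,0.165],"rot":[0,0,0],"hand":0.1},{"travel":[0.053,0.42,0.165],"rot":[0,0,0],"hand":0.1},{"travel":[0.053,0.42,0.165],"rot":[0,0,0],"hand":0.1}]'
python3 - <<'E'
from h import *
go([.5205,.2963,.067],np.radians(101.7))
c=arm.get_calibration("wrist");im=arm.grab_frame("wrist")
print([proj(c,[.5205,.2963,z]) for z in(.05,.095)])
cv2.imwrite("pics/w3.png",im)
E
```

```text
time: 6.03
eef_pos: [0.521, 0.2923, 0.199]
tcp_rot: [0.704, -0.072, 0.703, 0.072]
ft_force: [0.2, -1.0, 0.7]
opening: 0.0472
pos [0.521  0.2923 0.199 ] t 6.0333 travel [0.33   0.0103 0.0006]
rot [-0.0002  0.0001  0.0001] q6 -1.46
rot [ 9.998e-01  1.000e-04 -2.000e-04] q6 -1.46
[(np.float64(288.1719201690095), np.float64(192.13865369065903)), (np.float64(288.9642246999789), np.float64(208.18919673449082))]
```

View pics/w3.png

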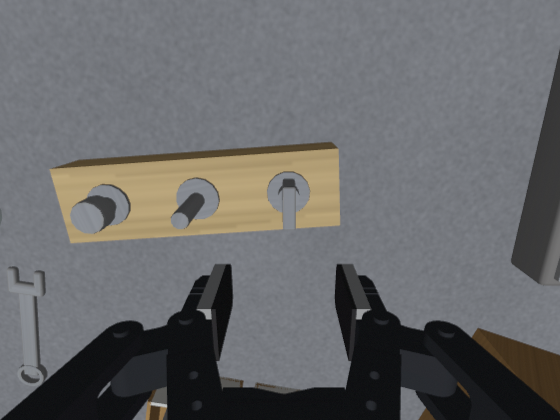

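Wrist view 3: wing top centred at about (289,208), just where predicted, and parallel to the fingers. Descend and grip.

```bash
python3 -m pendant '[{"travel":[0.1,0.01,0],"rot":[0,0,0],"hand":0.1},{"travel":[0.2,0.01,0],"rot":[0,0,0],"hand":0.1},{"travel":[0.28,0.01,0],"rot":[0,0,0],"hand":0.1},{"travel":[0.32,0.01,0],"rot":[0,0,0],"hand":0.1},{"travel":[0.33,0.01,0],"rot":[0,0,0],"hand":0.1},{"travel":[0.33,0.01,0],"rot":[0,0,0],"hand":0.1},{"travel":[0.33,0.01,0],"rot":[0,0,0],"hand":0.1},{"travel":[0.33,0.01,0],"rot":[0,0,0],"hand":0.1}]'
python3 -m pendant '[{"travel":[0,0,0],"rot":[0,0,0],"hand":-1},{"travel":[0,0,0],"rot":[0,0,0],"hand":-1},{"travel":[0,0,0],"rot":[0,0,0],"hand":-1},{"travel":[0,0,0],"rot":[0,0,0],"hand":-1},{"travel":[0,0,0],"rot":[0,0,0],"hand":-1},{"travel":[0,0,0],"rot":[0,0,0],"hand":-1},{"travel":[0,0,0],"rot":[0,0,0],"hand":-1},{"travel":[0,0,0],"rot":[0,0,0],"hand":-1}]'
```

```text
time: 6.75
eef_pos: [0.5212, 0.297, 0.0682]
tcp_rot: [0.705, -0.072, 0.702, 0.072]
ft_force: [-0.3, 0.2, -0.4]
opening: 0.0471
time: 7.42
eef_pos: [0.5205, 0.2972, 0.067]
tcp_rot: [0.704, -0.072, 0.703, 0.072]
ft_force: [-0.9, -1.7, 6.0]
opening: 0.0088
```

```bash
python3 -m pendant '[{"travel":[-0.03,0,0],"rot":[0,0,0],"hand":-1},{"travel":[-0.08,0,0],"rot":[0,0,0],"hand":-1},{"travel":[-0.16,0,0],"rot":[0,0,0],"hand":-1},{"travel":[-0.25,0,0],"rot":[0,0,0],"hand":-1},{"travel":[-0.35,0,0],"rot":[0,0,0],"hand":-1},{"travel":[-0.40,0,0],"rot":[0,0,0],"hand":-1},{"travel":[-0.42,0,0],"rot":[0,0,0],"hand":-1},{"travel":[-0.42,0,0],"rot":[0,0,0],"hand":-1},{"travel":[-0.42,0,0],"rot":[0,0,0],"hand":-1},{"travel":[-0.42,0,0],"rot":[0,0,0],"hand":-1}]'
python3 - <<'E'
from h import *
s=arm.state();print(s["ft_force"],s["opening"])
c=arm.get_calibration("wrist");im=arm.grab_frame("wrist")
cv2.imwrite("pics/w4.png",im)
ctr=[.4849,-.3191]
go([*ctr,.24],np.radians(38))
E
```

```text
time: 8.25
eef_pos: [0.5195, 0.2968, 0.2318]
tcp_rot: [0.702, -0.072, 0.705, 0.072]
ft_force: [-0.5, -0.2, -3.0]
opening: 0.0092
[-0.52843949 -0.17719197 -3.02233874] 0.009168391800071323
pos [0.5196 0.2968 0.232 ] t 8.3 travel [-0.0177 -1.4902 -0.3974]
rot [ 0.3539 -0.0011  0.0009] q6 -1.45
rot [-0.6461 -0.001  -0.0013] q6 -1.45
```

View pics/w4.png

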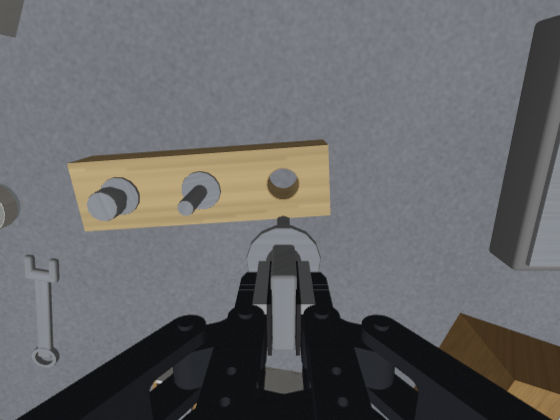

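Wrist view 4: coupling held, hole empty at (283,183), other spares in place, flange circle around (284,262). I'll measure the in-hand offset from the flange arc.

```bash
cat > off.py <<'E'
from h import *
def offset(c,R,p,im):
    g=cv2.GaussianBlur(cv2.cvtColor(im,cv2.COLOR_BGR2GRAY),(3,3),0).astype(float)
    pts=[]
    for a in list(np.radians(np.arange(190,250,4)))+list(np.radians(np.arange(290,351,4))):
        r=np.arange(28,44,.25);u=284+r*np.cos(a);v=262+r*np.sin(a)
        y=cv2.remap(g.astype(np.float32),u.astype(np.float32)[None],v.astype(np.float32)[None],1)[0]
        k=np.argmin(y[6:]-y[:-6])+3; o,d=ray(c,u[k],v[k]); o=R.inv().apply(o-p);d=R.inv().apply(d);pts.append((o+d*(.017-o[0])/d[0])[1:])
    P=np.array(pts)
    for _ in range(3):
        A=np.c_[2*P,np.ones(len(P))];x=np.linalg.lstsq(A,(P**2).sum(1),rcond=None)[0];r=np.sqrt(x[2]+x[:2]@x[:2]);e=np.abs(np.hypot(*(P-x[:2]).T)-r);P=P[e<max(.001,2*np.median(e))]
    print("offset tool y,z mm",x[:2]*1e3,"r",r*1e3,len(P),e.mean()*1e3); return x[:2]
E
python3 - <<'E'
from off import *
s,R=tool();im=cv2.imread("pics/w4.png");c=arm.get_calibration("wrist")
print(cv2.cvtColor(im,cv2.COLOR_BGR2GRAY)[255,235:335:2])
offset(c,R,s["eef_pos"],im)
E
python3 -m pendant '[{"travel":[-0.02,-0.82,-0.2],"rot":[0.35,0,0],"hand":-1},{"travel":[-0.02,-0.82,-0.2],"rot":[0.35,0,0],"hand":-1},{"travel":[-0.02,-0.82,-0.2],"rot":[0.35,0,0],"hand":-1},{"travel":[-0.02,-0.82,-0.2],"rot":[0.35,0,0],"hand":-1},{"travel":[-0.02,-0.82,-0.2],"rot":[0.35,0,0],"hand":-1},{"travel":[-0.02,-0.82,-0.2],"rot":[0.35,0,0],"hand":-1},{"travel":[-0.02,-0.82,-0.2],"rot":[0.35,0,0],"hand":-1},{"travel":[-0.02,-0.82,-0.2],"rot":[0.35,0,0],"hand":-1},{"travel":[-0.02,-0.82,-0.2],"rot":[0.35,0,0],"hand":-1},{"travel":[-0.02,-0.82,-0.2],"rot":[0.35,0,0],"hand":-1}]'
python3 - <<'E'
from h import *
go([.4849,-.3191,.24],np.radians(38))
E
```

```text
[125 124 124 129 127 125 102 138 138 138 139 139 138 138 138 138 110  66
  63  62  56  56  55  56  56  56  57  58  58  59  60  61  88 138 138 137
 138 137 137 137 137 137 101 120 121 122 123 123 123 125]
offset tool y,z mm [-0.28204966  0.01465594] r 18.06778997669041 31 0.08753801114457778
time: 9.13
eef_pos: [0.508, -0.0426, 0.241]
tcp_rot: [0.635, 0.308, 0.637, -0.309]
ft_force: [-0.3, 0.5, -1.2]
opening: 0.0089
pos [ 0.508  -0.0426  0.241 ] t 9.1333 travel [ 0.0022 -0.4734  0.5069]
rot [ 0.0015 -0.0006  0.0005] q6 -0.98
rot [-9.985e-01 -8.000e-04 -1.000e-03] q6 -0.98
```

```bash
python3 -m pendant '[{"travel":[0,-0.47,0.507],"rot":[0.0015,0,0],"hand":-1},{"travel":[0,-0.47,0.507],"rot":[0.0015,0,0],"hand":-1},{"travel":[0,-0.47,0.507],"rot":[0.0015,0,0],"hand":-1},{"travel":[0,-0.47,0.507],"rot":[0.0015,0,0],"hand":-1},{"travel":[0,-0.47,0.507],"rot":[0.0015,0,0],"hand":-1},{"travel":[0,-0.47,0.507],"rot":[0.0015,0,0],"hand":-1},{"travel":[0,-0.47,0.507],"rot":[0.0015,0,0],"hand":-1},{"travel":[0,-0.47,0.507],"rot":[0.0015,0,0],"hand":-1},{"travel":[0,-0.47,0.507],"rot":[0.0015,0,0],"hand":-1},{"travel":[0,-0.47,0.507],"rot":[0.0015,0,0],"hand":-1}]'
python3 -m pendant '[{"travel":[0,0,0],"rot":[0,0,0],"hand":-1},{"travel":[0,0,0],"rot":[0,0,0],"hand":-1},{"travel":[0,0,0],"rot":[0,0,0],"hand":-1},{"travel":[0,0,0],"rot":[0,0,0],"hand":-1}]'
cat > hub.py <<'E'
from off import *
s,R=tool();c=arm.get_calibration("wrist");im=arm.grab_frame("wrist")
print(s["eef_pos"],s["ft_force"])
g=cv2.cvtColor(im,cv2.COLOR_BGR2GRAY);a,b=proj(c,[.4849,-.3191,.094]);print(a,b)
n,l,st,ce=cv2.connectedComponentsWithStats((g<115).astype(np.uint8),connectivity=4)
k=l[int(b),int(a)];v,u=np.where(l==k);print(st[k],ce[k])
X=np.array([onz(c,p,q,.094)[:2] for p,q in zip(u,v)]);H=X.mean(0);d=(X-H)@[1,1j]
print("H",H,"ang",np.degrees(np.angle((d**4).sum()))/4)
y=R.as_matrix()[:,1];print("tool yaw",np.degrees(np.arctan2(y[1],y[0])),"tilt",R.as_matrix()[:,0])
offset(c,R,s["eef_pos"],im)
go([*H,.16],np.radians(38))
E
python3 hub.py; python3 - <<'E'
from h import *
cv2.imwrite("pics/w5.png",arm.grab_frame("wrist"))
E
```

```text
time: 9.97
eef_pos: [0.4889, -0.3146, 0.2415]
tcp_rot: [0.637, 0.307, 0.638, -0.306]
ft_force: [0.3, 0.1, -2.5]
opening: 0.0092
time: 10.3
eef_pos: [0.4887, -0.3155, 0.2425]
tcp_rot: [0.637, 0.307, 0.637, -0.307]
ft_force: [-0.1, 0.3, -2.5]
opening: 0.0089
[ 0.48874182 -0.3154676   0.24249443] [-0.10636169  0.26804208 -2.50157456]
276.94863277356467 192.6307908132234
[258 174  39  37 687] [277.         192.20378457]
H [ 0.48473421 -0.31881641] ang 38.31399284134916
tool yaw 38.50572702529549 tilt [ 1.70003143e-04 -1.06941448e-04 -9.99999980e-01]
offset tool y,z mm [0.86933264 1.92854899] r 19.78016211863779 25 0.3429922400109724
pos [ 0.4887 -0.3157  0.2425] t 10.35 travel [ 0.2062 -0.0127 -0.    ]
rot [ 0.0027  0.0001 -0.    ] q6 -1.45
rot [-9.973e-01  0.000e+00  1.000e-04] q6 -1.45
```

View pics/w5.png

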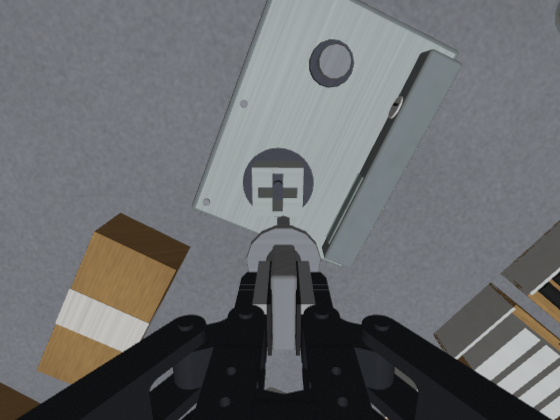

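Wrist view 5: hub cross at (277,192), aligned with the tool axes. Flange centred at column 284. Descending to just above the mouth.

```bash
python3 -m pendant '[{"travel":[0.05,-0.012,0],"rot":[0,0,0],"hand":-1},{"travel":[0.12,-0.012,0],"rot":[0,0,0],"hand":-1},{"travel":[0.18,-0.012,0],"rot":[0,0,0],"hand":-1},{"travel":[0.21,-0.012,0],"rot":[0,0,0],"hand":-1},{"travel":[0.225,-0.012,0],"rot":[0,0,0],"hand":-1},{"travel":[0.225,-0.012,0],"rot":[0,0,0],"hand":-1},{"travel":[0.225,-0.012,0],"rot":[0,0,0],"hand":-1},{"travel":[0.225,-0.012,0],"rot":[0,0,0],"hand":-1},{"travel":[0.225,-0.012,0],"rot":[0,0,0],"hand":-1}]'
python3 - <<'E'
from h import *
go([.4847,-.3188,.14],np.radians(38.3))
c=arm.get_calibration("wrist");cv2.imwrite("pics/w6.png",arm.grab_frame("wrist"))
cv2.imwrite("pics/s6.png",cv2.resize(arm.grab_frame("side")[130:250,230:390],(800,600),interpolation=cv2.INTER_CUBIC))
E
```

```text
time: 11.15
eef_pos: [0.4851, -0.3195, 0.1535]
tcp_rot: [0.637, 0.307, 0.636, -0.308]
ft_force: [-0.3, -0.2, -2.2]
opening: 0.009
pos [ 0.4851 -0.3195  0.1535] t 11.15 travel [ 0.0336  0.0002 -0.0021]
rot [ 0.0008  0.0007 -0.0001] q6 -1.46
rot [-9.992e-01  1.000e-04  1.100e-03] q6 -1.46
```

View pics/w6.png

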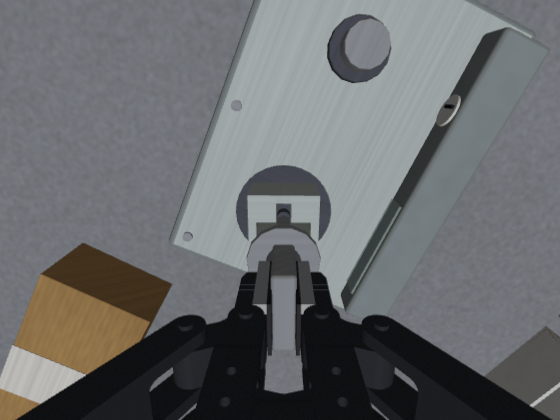

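Wrist view 6: slot and spline both at column 284, hub square spans 248 to 320, so lateral alignment is good. Lowering gently into the mouth.

```bash
python3 -m pendant '[{"travel":[0.01,0,-0.001],"rot":[0.0008,0,0],"hand":-1},{"travel":[0.02,0,-0.001],"rot":[0.0008,0,0],"hand":-1},{"travel":[0.03,0,-0.001],"rot":[0.0008,0,0],"hand":-1},{"travel":[0.035,0,-0.001],"rot":[0.0008,0,0],"hand":-1},{"travel":[0.04,0,-0.001],"rot":[0.0008,0,0],"hand":-1},{"travel":[0.04,0,-0.001],"rot":[0.0008,0,0],"hand":-1},{"travel":[0.04,0,-0.001],"rot":[0.0008,0,0],"hand":-1}]'
```

```text
time: 11.83
eef_pos: [0.4845, -0.3189, 0.1362]
tcp_rot: [0.636, 0.308, 0.636, -0.308]
ft_force: [-0.2, 0.4, -2.8]
opening: 0.009
```

```bash
python3 -m pendant '[{"travel":[0.01,0,0],"rot":[0,0,0],"hand":-1},{"travel":[0.02,0,0],"rot":[0,0,0],"hand":-1},{"travel":[0.03,0,0],"rot":[0,0,0],"hand":-1},{"travel":[0.037,0,0],"rot":[0,0,0],"hand":-1},{"travel":[0.037,0,0],"rot":[0,0,0],"hand":-1},{"travel":[0.037,0,0],"rot":[0,0,0],"hand":-1}]'
```

```text
time: 12.33
eef_pos: [0.4846, -0.3189, 0.1218]
tcp_rot: [0.636, 0.308, 0.636, -0.308]
ft_force: [0.1, 1.6, 2.4]
opening: 0.0092
```

```bash
python3 -m pendant '[{"travel":[0.008,0,0],"rot":[0,0,0],"hand":-1},{"travel":[0.014,0,0],"rot":[0,0,0],"hand":-1},{"travel":[0.016,0,0],"rot":[0,0,0],"hand":-1},{"travel":[0.016,0,0],"rot":[0,0,0],"hand":-1},{"travel":[0.016,0,0],"rot":[0,0,0],"hand":-1}]'
python3 -m pendant '[{"travel":[0.003,0,0],"rot":[0,0,0],"hand":-1},{"travel":[0.005,0,0],"rot":[0,0,0],"hand":-1},{"travel":[0.005,0,0],"rot":[0,0,0],"hand":-1},{"travel":[0.005,0,0],"rot":[0,0,0],"hand":-1}]'
```

```text
time: 12.75
eef_pos: [0.4846, -0.3189, 0.1159]
tcp_rot: [0.637, 0.308, 0.636, -0.308]
ft_force: [-3.1, 1.5, 9.6]
opening: 0.0086
time: 13.08
eef_pos: [0.4847, -0.319, 0.1158]
tcp_rot: [0.637, 0.308, 0.635, -0.309]
ft_force: [-6.7, 5.4, 24.0]
opening: 0.0092
```

Stopped dead at 115.8 mm (116 expected) with the force jumping to 24 N, so the flange is on the hub. Hold, and check by side view.

```bash
python3 -m pendant '[{"travel":[0,0,0],"rot":[0,0,0],"hand":-1},{"travel":[0,0,0],"rot":[0,0,0],"hand":-1},{"travel":[0,0,0],"rot":[0,0,0],"hand":-1},{"travel":[0,0,0],"rot":[0,0,0],"hand":-1},{"travel":[0,0,0],"rot":[0,0,0],"hand":-1},{"travel":[0,0,0],"rot":[0,0,0],"hand":-1},{"travel":[0,0,0],"rot":[0,0,0],"hand":-1},{"travel":[0,0,0],"rot":[0,0,0],"hand":-1},{"travel":[0,0,0],"rot":[0,0,0],"hand":-1},{"travel":[0,0,0],"rot":[0,0,0],"hand":-1}]'
python3 - <<'E'
from h import *
s=cv2.resize(arm.grab_frame("side")[150:220,250:343],(800,600),interpolation=cv2.INTER_CUBIC)
w=arm.grab_frame("wrist")
o=np.zeros((600,800,3),np.uint8);o[:300,:400]=cv2.resize(s,(400,300));o[:420,400:]=w[:,80:480];cv2.imwrite("pics/f.png",o)
E
```

```text
time: 13.92
eef_pos: [0.4847, -0.319, 0.1158]
tcp_rot: [0.637, 0.308, 0.635, -0.309]
ft_force: [-7.9, 5.3, 23.5]
opening: 0.0089
```

View pics/f.png

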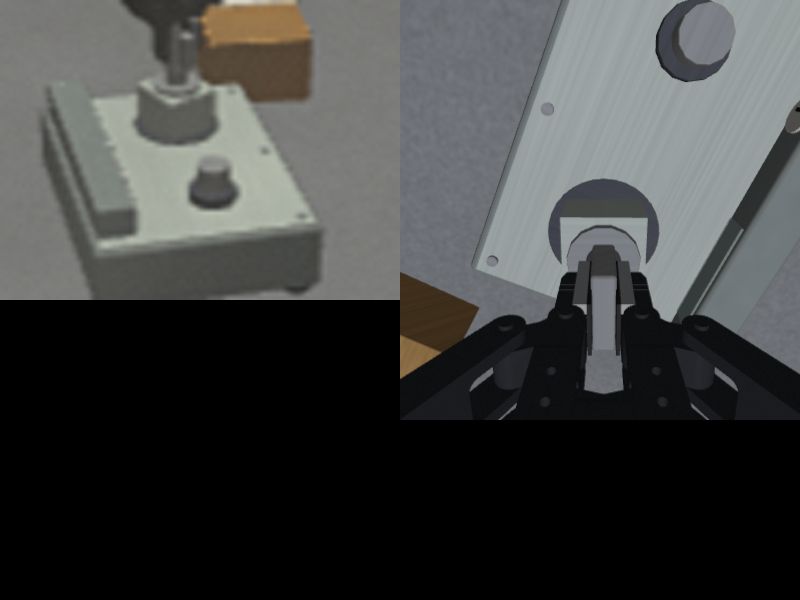

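Both views show the flange flat on the hub's top with no gap and the plunger back up. The force is steady at 23.5 N. Handing in.

```bash
python3 -c "
from cell import arm
print(arm.finish_job())"
```

```text
the job is handed in; nothing more can be done
None
```

The job is done and handed in at about 14 s of the 56 s allowed, with the arm still gripping the coupling and pressing it home.

- **Reset plunger:** I pushed it down until it bottomed. The fingertip was at 77.9 mm (78 mm expected) and the force jumped to 22.7 N. It shows sprung back up in the last pictures.
- **Coupling:** I took the wing-headed coupling from the rack, turned it about 63° to match the hub (slots at about 38°), and slid it in. The tool stopped at 115.8 mm, against 116 mm expected with the flange on the hub. The push then held steady at about 23.5 N for 0.8 s. The last side and wrist views show the flange flat on the hub with no gap.
- **Other spares and the bench:** I touched nothing else. The other two spares were in place when I last saw them, just after lifting the coupling; I took no later picture of the rack.

**Checks that disagreed:**
- A second in-hand offset fit, taken above the tester, gave about 1–2 mm, against about 0.3 mm in the first. I put this down to poor contrast and used the first; the coupling then went in freely.
- The gripper read about 9 mm on the 10 mm wing throughout.
- About 9 N of sideways force remains in the final press.

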